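Unhook the jar pen's spring gate, ease it shut and let the latch bar drop

ROBOT

A 6-joint arm with a two-finger parallel gripper is mounted at the origin on a cart in front of the work surface, level with it; the furniture and walls round the work are solid. World frame = base frame: x ahead of the robot, y to its left, z up, the work surface at z = 0. Lengths are in mm, angles in rad, forces in N, time in s.
With the tool pointing down it reaches from about 350 to 875 mm from the base axis. Payload 4.2 kg.
Tool frame: the origin (TCP) lies midway between the tips of the shut fingers; the grasp point (between the pads) lies 19 mm behind it (arm.grip_point_offset is the z of the grasp point in the tool frame, in mm); z points along the fingers, x is the direction in which the jaws open and shut, and the axes are right-handed (so a half turn about z gives the same grasp; the last joint's range is limited). The gripper opens to 85 mm and grips with 20 to 120 N. Pads are 22 mm wide; open, the fingers measure 114 mm over their backs; the gripper's body (76 mm by 85 mm) begins 54 mm behind the grasp point. The pads swing forward as they close: fully open they stand 13 mm farther back than shut.
Start: joints at [-0.905, 0.385, 0.008, 0, -1.194, -0.259], TCP at [247.308, -573.967, 231.312] pointing down, gripper open.
Joint ranges: [-3.14, 3.14], [-1.21, 2.06], [-1.07, 1.41], [-3.16, 2.05], [-2.99, -0.16], [-3.1, 3.1]. Speed limits (rad/s): [2.79, 2.79, 3.14, 3.14, 3.14, 3.14].

INTERFACE

Orientations are given as a unit quaternion [x, y, z, w].
In Python, from bench import arm gives the robot as it stands.
- The arm moves only by the shell command python3 -m jog 'ROWS'. ROWS is JSON, a list of rows, each an object of numbers: "hand": the finger opening in mm, from 0 to 85.4; "dx", "dy", "dz": the shift along the tool's x, y, z in mm; "rx", "ry", "rz": the turn, a rotation vector about the tool's x, y, z in rad. A call has 1 to 5 rows; each row shifts and turns the commanded pose from where the row before left it, along the tool's axes as they then stand; what a row does not reach is not made up. A row lasts 1/12 s, in which the tool goes at most 41.7 mm and 7.16 degrees, less where a joint would pass 70% of its speed; a pose out of reach is approached as far as the arm can. A call with a gripper value outside its range is refused whole. The fingers move at their own pace and stop on an object; the grip force is fixed at half the most. Time passes only in rows, so rows that do not move let the fingers close. It gives the time, the measured TCP pose, the force and the opening at its end, in the units of the state.
- arm.read_state(): the state, without advancing time (a new reading comes with each control period).
- arm.get_image(name): name is "scene" or "side" or "wrist"; returns a dict with "img" (480x640x3 uint8, red, green, blue), "depth" (480x640 float32, mm along the optical axis (not along the pixel's ray), 0 where there is no reading), "intrinsics" (3x3 intrinsics, pixels), "dist" ([k1, k2, p1, p2, k3] as OpenCV has them; the pictures are not rectified), "R" (3x3) and "t" (3): a world point X has camera coordinates R X + t; the wrist camera has in their place "T_tool_cam" (4x4, takes a point from camera to tool coordinates, whose origin is the TCP and whose axes are the tool frame's). Camera axes: x right, y down, z forward; pixel columns grow to the right and rows downward; lengths in mm; the calibration is good to about 2 mm. A picture is of the moment at which its call begins: read the wrist's pose just before it.
- arm.job_done(): hands the job in, once; it reports no verdict.
The state is a dict: "clock": time; "joints": joint angles; "joint_vel": joint speeds; "joint_efforts": joint torques, N m; "position": TCP position; "ee_rot": TCP orientation; "contact_force": force on the tool from outside, world axes, zero at the start; "wrist_torque": the same for the moment, N m; "gripper_width": finger opening in mm.
Only numpy, scipy, OpenCV 4.12 (cv2) and the standard library are available. Lean on these libraries where they do the work, as an engineer would, in place of code of your own. Each camera call takes 0.05 s, during which the arm holds its last target.

TASK

The turntable is about to be turned, so the pen of pigment jars must be shut: its green spring gate is hooked open on the yellow stop in front. Press the red cup on the tail of the latch bar until its nose is lifted over the stop, ease the gate shut against the pull of its spring without letting it fly or slam, then let the bar drop behind the front lip of the pen's yellow keeper. Press gently, and leave the jars and the other things as they stand.

Things in the scene. Friction and masses are not known exactly. Their poses are not given: they have to be found in the camera images.
- pen: low steel pen for jars, fixed on the turntable; origin on the table under the middle of the shut gate; x points from the gate into the pen, y to the left along the shut gate, z up. Base plate 8 mm thick, x -18 to 85, y -125 to 125 mm; rails 63 mm high behind the gate (x 18 to 79 mm) hold the jars. The green gate hangs on a steel pin, top at z 142 mm, at y +105 mm
- hinge (a point): point on the gate's vertical hinge axis at table height, in the pen frame at x 0, y +105 mm; axes as the pen's. A gate point at distance r from the axis lies, at gate angle a, at x = -r sin a, y = -r cos a from here, along the pen's axes
- gate (a joint): angle (rad) of the green gate (180 mm long, top rail at 93 mm): 0 = shut at its stop; grows as the free end swings out to the pen's -x side (clockwise seen from above), to 1.4. A hinge spring always pulls it shut with 0.13 (shut) to 0.23 N m (open); let go, it flies. It hangs on spacers: gate, bar and cup sit 0 to 12 mm higher than the sizes given, differently each time; find the height by touch
- latch_bar (a joint): angle (rad) of the latch bar about its cross pin on the gate's top (130 mm from the hinge axis, z 115 mm): 0 = fallen, level; grows as the nose rises and the tail sinks; hard stop at 0.38. Steel nose 10 mm thick, 20 high, to 205 mm from the axis, underside at z 105 mm at rest: overlaps a lip by 5 to 17 mm, clears both for certain above 0.33. Falls by its own weight
- cup_home (a point): where the centre of the red cup's floor is when the gate is shut and the bar at rest (z 129 mm, really 0 to 12 mm higher). The cup is on the bar's tail, 75 mm from the hinge axis, moving with the gate: open tray, inside 42 mm along the gate, 40 across, walls 12 high. Floor tilts 0.21 (hinge end up, at rest) to -0.17 rad, sinks 20 mm under 1.5 N. Its side walls can hold and drag the gate
- keeper (a point): top of the front lip of the pen's yellow U keeper (18 mm wide): lip 8 mm thick, x -16 to -8 mm in the pen frame, top at z 122 mm, this point in its middle; back plate at x 8 to 16 mm, 135 mm high; the shut gate's nose lies between. A like lip on a round foot in front of the pen is the hold-open stop, 194 mm from the hinge axis: the spring holds the nose against its far side at gate angle 1.2
- jar_green: jar of green pigment with red lid, 61 mm wide, 85 mm high, standing in the pen; origin at the centre of its underside, z up
- jar_white: white jar with pale lid, 56 mm wide, 70 mm high, standing in the pen; origin at the centre of its underside, z up
- tape_roll: tan roll of tape lying flat, 91 mm wide, 24 mm high, a bystander to the left of the pen; origin at the centre of its underside
- pumice_block: grey pumice block, 46 x 76 x 31 mm, a bystander; origin at the centre of its underside
- blue_cup: blue cup, 80 mm wide, 85 mm high, a bystander; origin at the centre of its underside
Things that resemble listed ones, but are neither listed nor needed, are in the scene too. What is shaped like the jar_green but purple or turquoise is not meant. What is shaped like the jar_white but pink is not meant.

How it is judged:
By the outcome, as a careful person would: the job done as asked, in the order asked, and still so for the second after the job is handed in, with the robot touching nothing.
It also fails if it takes over 38 s, if anything falls off the work surface, if the arm or the gripper's body presses on something with over 40 N, if the wrist force passes 120 N, or if a joint passes its speed limit or range.

## Working session

There is one attempt and no reset: what is moved stays moved. The work goes in short steps, Python scripts to look and compute and a shell command to move; the robot and the scene stay as the last step left them, time stands still between calls to the robot, and variables do not carry over. Pictures are saved under pics/ and viewed, and the job is handed in when it is done.

```bash
ls; mkdir -p pics; python3 - <<'E'
from bench import arm
import cv2,numpy as np,pickle
s=arm.read_state();print(s)
for n in ("scene","side"):
    d=arm.get_image(n);pickle.dump(d,open(f"pics/{n}0.pkl","wb"))
    cv2.imwrite(f"pics/{n}0.png",d["img"][:,:,::-1])
    print(n,d["intrinsics"],d["dist"],d["R"],d["t"])
E
```

```text
pics
{'clock': 0.0, 'joints': array([-9.05381305e-01,  3.85572501e-01,  6.61049129e-03, -5.25780093e-04,
       -1.19401921e+00, -2.58614445e-01]), 'joint_vel': array([ 0.00070812, -0.00054506, -0.00130096,  0.00020082, -0.00042388,
       -0.00056175]), 'joint_efforts': array([ 1.68409646e-03, -3.92287982e+01,  1.88402045e+01,  4.18621212e+00,
       -4.53240718e-03,  6.99559450e-06]), 'position': array([ 247.08759017, -573.43169662,  230.20200089]), 'ee_rot': array([ 5.49774666e-01,  8.35312255e-01,  5.78831540e-04, -9.58171528e-04]), 'contact_force': array([-0.78179236,  0.88960247,  0.21112575]), 'wrist_torque': array([0.03317894, 0.03507929, 0.03758445]), 'gripper_width': 85.60301153702041}
scene [[620.82411889   0.         312.71326634]
 [  0.         620.82411889 250.05453065]
 [  0.           0.           1.        ]] [-0.14174418  0.          0.          0.          0.        ] [[-0.61203099 -0.79067718  0.01573706]
 [-0.44981229  0.33167654 -0.82925242]
 [ 0.65045136 -0.5146069  -0.55865263]] [226.1370864  341.54113632 989.58548727]
side [[548.7004185    0.         326.71192955]
 [  0.         548.7004185  231.52624807]
 [  0.           0.           1.        ]] [0.02165285 0.         0.         0.         0.        ] [[-0.81625431  0.57751778  0.01421659]
 [ 0.43629488  0.63240888 -0.64008264]
 [-0.37864981 -0.51626759 -0.76817452]] [ 483.62655592 -117.49643003 1387.76497635]
```

View pics/scene0.png

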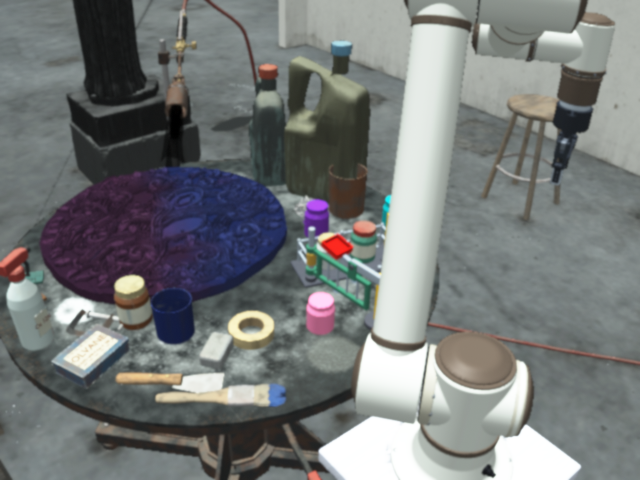

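View pics/side0.png

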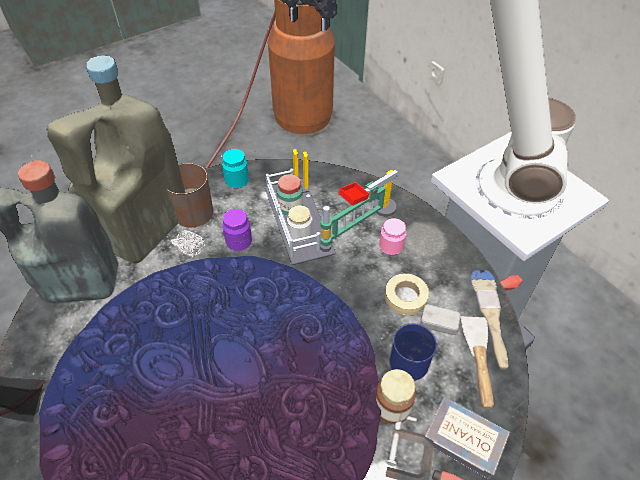

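```bash
cat > h.py <<'E'
import numpy as np,cv2,pickle
def load(n): return pickle.load(open(f"pics/{n}.pkl","rb"))
def ray(d,u,v):
    p=cv2.undistortPoints(np.array([[[u,v]]],float),d["intrinsics"],np.array(d["dist"]))[0,0]
    R=np.array(d["R"]);t=np.array(d["t"])
    return -R.T@t, R.T@np.array([p[0],p[1],1.])
def onz(d,u,v,z):
    c,r=ray(d,u,v); return c+r*(z-c[2])/r[2]
def dep(d,u,v):
    c,r=ray(d,u,v); return c+r*d["depth"][int(round(v)),int(round(u))]
def proj(d,X):
    R=np.array(d["R"]);t=np.array(d["t"])
    return cv2.projectPoints(np.array(X,float).reshape(-1,1,3),cv2.Rodrigues(R)[0],t,d["intrinsics"],np.array(d["dist"]))[0][:,0]
def tri(d1,u1,d2,u2):
    c1,r1=ray(d1,*u1);c2,r2=ray(d2,*u2)
    A=np.stack([r1,-r2],1);s=np.linalg.lstsq(A,c2-c1,rcond=None)[0]
    a=c1+r1*s[0];b=c2+r2*s[1];return (a+b)/2,np.linalg.norm(a-b)
E
python3 - <<'E'
from h import *
a=load("side0");b=load("scene0")
x=cv2.resize(a["img"][140:270,255:415],(800,650),interpolation=cv2.INTER_CUBIC)[:600];cv2.imwrite("pics/c1.png",x[:,:,::-1])
x=cv2.resize(b["img"][190:340,270:430],(640,600),interpolation=cv2.INTER_CUBIC);cv2.imwrite("pics/c2.png",x[:,:,::-1])
E
```

```text
(no output)
```

View pics/c1.png

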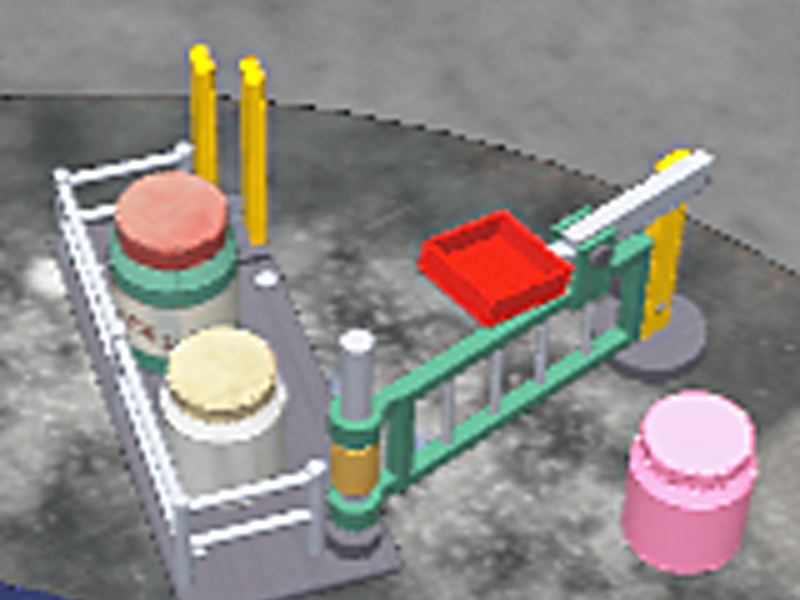

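View pics/c2.png

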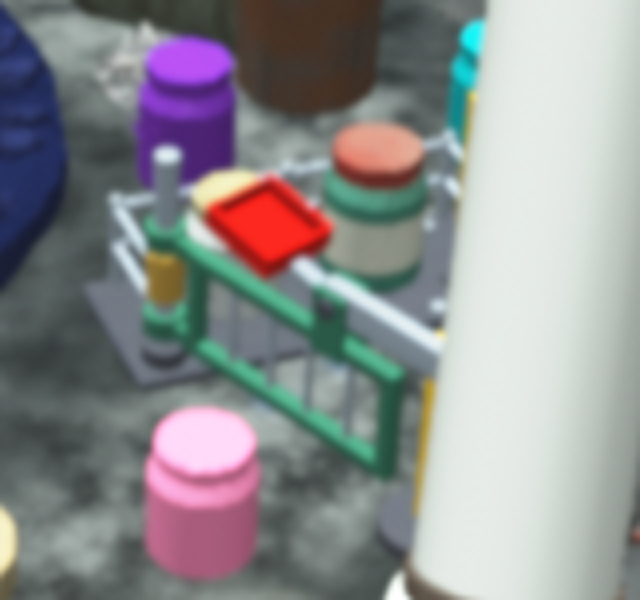

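```bash
python3 - <<'E'
from h import *
a=load("side0");b=load("scene0")
S=lambda x,y:(255+x/5-.4,140+y/5-.4)
C=lambda x,y:(270+x/4-.4,190+y/4-.4)
p,e=tri(a,S(358,342),b,C(167,156));print("pin top",p,e)
P1=onz(a,*S(358,342),142);P2=onz(b,*C(167,156),142);print(P1,P2)
L=onz(a,*S(250,64),122);B=onz(a,*S(201,53),135);print("lip",L,"back",B, dep(a,*S(250,66)),dep(a,*S(201,57)))
for n,q in dict(lip=L,pin=P1).items(): print(n,q)
print("stop",onz(a,*S(677,160),122),dep(a,*S(677,158)))
# red cup
for d,n in((a,"side"),(b,"scene")):
    i=d["img"].astype(int);m=(i[...,0]>170)&(i[...,1]<60)&(i[...,2]<60)
    m=m.astype(np.uint8);k,l,st,ce=cv2.connectedComponentsWithStats(m)
    for j in range(1,k):
        if st[j,4]>80: print(n,st[j],ce[j],onz(d,*ce[j],140),dep(d,*ce[j]))
# hinge pin base
# base plate corners side
for q in [(398,568),(185,600)]: print("base",onz(a,*S(*q),8))
for nm,q,h in [("greenlid",(172,208),85),("whitelid",(222,362),70),("pink",(697,435),70)]:
    print(nm,onz(a,*S(*q),h),dep(a,*S(*q)))
E
```

```text
pin top [ 519.44170969 -109.00044042  140.24795067] 1.511231896973985
[ 520.71583413 -106.7832027   142.        ] [ 517.74819636 -108.31849497  142.        ]
lip [ 450.80125889 -292.13852447  122.        ] back [ 473.0494936  -298.88901515  135.        ] [ 449.47282498 -294.22721829  118.53272418] [ 474.8295758  -296.13705263  135.50015582]
lip [ 450.80125889 -292.13852447  122.        ]
pin [ 520.71583413 -106.7832027   142.        ]
stop [ 327.66543564 -130.33719721  122.        ] [ 321.79323824 -136.37094744  115.25018474]
side [339 183  30  22 364] [353.15934066 193.31318681] [ 448.06154388 -110.16606693  140.        ] [ 438.50950922 -121.50985816  124.59890349]
scene [322 235  30  21 334] [337.12275449 245.4760479 ] [ 438.4509441  -113.00354435  140.        ] [ 451.37616782 -124.25483504  128.67135877]
base [513.14169841 -83.28193806   8.        ]
base [ 601.35439299 -122.52255905    8.        ]
greenlid [ 512.73347299 -265.36760984   85.        ] [ 515.10985369 -261.34370878   89.65654519]
whitelid [ 539.14830917 -184.23794227   70.        ] [ 541.16253395 -180.99686216   74.2579148 ]
pink [391.62213638 -30.58790639  70.        ] [389.18156093 -32.86925893  66.15335162]
```

```bash
python3 -m jog '[{"hand":0,"dx":15,"dy":15},{"dx":24,"dy":25},{"dx":24,"dy":25},{"dx":24,"dy":25},{"dx":24,"dy":25}]'
python3 -m jog '[{"dx":24,"dy":25},{"dx":24,"dy":25},{"dx":24,"dy":25},{"dx":24,"dy":25},{"dx":24,"dy":25}]'
python3 -m jog '[{"dx":24,"dy":25},{"dx":24,"dy":25},{"dx":20,"dy":20},{"dx":10,"dy":10},{}]'
```

```text
$[0]: bad value
$[0]: bad value
$[0]: bad value
```

```bash
python3 -m jog '[{"hand":0,"dx":15,"dy":15,"dz":0,"rx":0,"ry":0,"rz":0}]'; python3 -m jog --help | head -20
```

```text
clock: 0.18
position: [254.3, -555.8, 230.0]
ee_rot: [0.551, 0.835, -0.0, -0.001]
contact_force: [1.1, 0.4, 0.0]
gripper_width: 75.7invalid input: not JSON, or not a number
```

```bash
python3 -m jog '[{"hand":0,"dx":24,"dy":25,"dz":0,"rx":0,"ry":0,"rz":0},{"hand":0,"dx":24,"dy":25,"dz":0,"rx":0,"ry":0,"rz":0},{"hand":0,"dx":24,"dy":25,"dz":0,"rx":0,"ry":0,"rz":0},{"hand":0,"dx":24,"dy":25,"dz":0,"rx":0,"ry":0,"rz":0},{"hand":0,"dx":24,"dy":25,"dz":0,"rx":0,"ry":0,"rz":0}]'
python3 -m jog '[{"hand":0,"dx":24,"dy":25,"dz":0,"rx":0,"ry":0,"rz":0},{"hand":0,"dx":24,"dy":25,"dz":0,"rx":0,"ry":0,"rz":0},{"hand":0,"dx":24,"dy":25,"dz":0,"rx":0,"ry":0,"rz":0},{"hand":0,"dx":24,"dy":25,"dz":0,"rx":0,"ry":0,"rz":0},{"hand":0,"dx":24,"dy":25,"dz":0,"rx":0,"ry":0,"rz":0}]'
python3 -m jog '[{"hand":0,"dx":20,"dy":20,"dz":0,"rx":0,"ry":0,"rz":0},{"hand":0,"dx":10,"dy":10,"dz":0,"rx":0,"ry":0,"rz":0.11},{"hand":0,"dx":0,"dy":0,"dz":0,"rx":0,"ry":0,"rz":0.11},{"hand":0,"dx":0,"dy":0,"dz":0,"rx":0,"ry":0,"rz":0.11},{"hand":0,"dx":0,"dy":0,"dz":0,"rx":0,"ry":0,"rz":0}]'
python3 - <<'E'
from bench import arm
import cv2,pickle
for n in ("wrist","side"):
    s=arm.read_state()
    d=arm.get_image(n);d["s"]=s;pickle.dump(d,open(f"pics/{n}1.pkl","wb"))
    cv2.imwrite(f"pics/{n}1.png",d["img"][:,:,::-1])
print(s["joints"],s["contact_force"],s["clock"])
E
```

```text
clock: 0.6
position: [322.5, -392.9, 230.9]
ee_rot: [0.55, 0.835, 0.0, -0.0]
contact_force: [1.0, 1.2, 0.7]
gripper_width: 12.3
clock: 1.02
position: [389.8, -233.2, 231.1]
ee_rot: [0.55, 0.835, 0.0, -0.0]
contact_force: [1.3, -0.1, 1.2]
gripper_width: -0.2
clock: 1.43
position: [405.4, -194.9, 231.0]
ee_rot: [0.68, 0.733, -0.0, -0.0]
contact_force: [-0.7, -0.7, 0.7]
gripper_width: 0.1
[-8.58999322e-02  8.25950398e-02 -3.97466187e-01 -2.22555188e-04
 -1.09135837e+00 -1.40541234e+00] [-1.47823547  0.14549056 -0.91537913] 1.4833
```

View pics/wrist1.png

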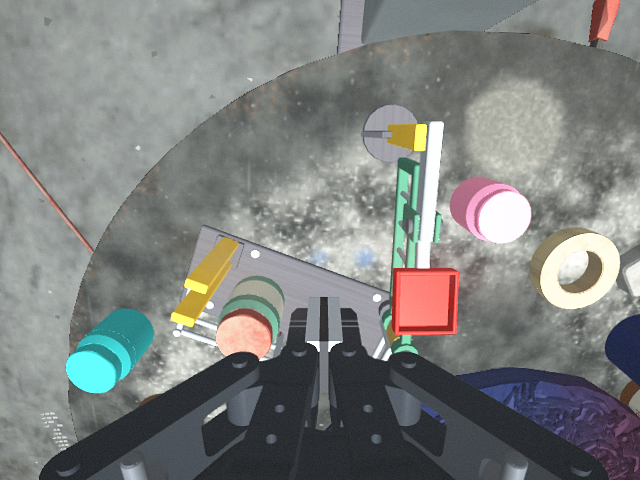

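View pics/side1.png

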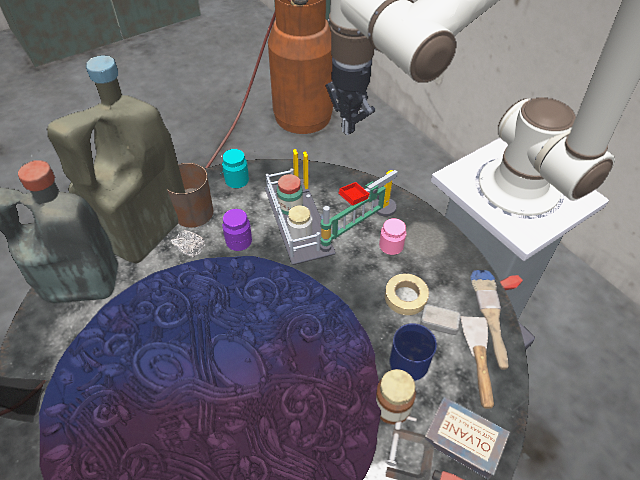

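```bash
cat >> h.py <<'E'
from scipy.spatial.transform import Rotation as Ro
def wr(d):
    s=d["s"];T=np.eye(4);T[:3,:3]=Ro.from_quat(s["ee_rot"]).as_matrix();T[:3,3]=s["position"]
    M=T@np.array(d["T_tool_cam"]);d["R"]=M[:3,:3].T;d["t"]=-M[:3,:3].T@M[:3,3];return d
E
python3 - <<'E'
from h import *
d=wr(load("wrist1"));print(np.array(d["T_tool_cam"]).round(2),d["s"]["position"])
i=d["img"].astype(int);m=((i[...,0]>130)&(i[...,1]<80)&(i[...,2]<80)).astype(np.uint8)
m[:260]=0;m[345:]=0;m[:,:380]=0;m[:,470:]=0
c=max(cv2.findContours(m,0,2)[0],key=cv2.contourArea)
r=cv2.minAreaRect(c);print(r)
for q in cv2.boxPoints(r): print(q,onz(d,*q,141).round(1),onz(d,*q,147).round(1))
for u,v in [(420,297),(410,297),(430,297),(420,285),(420,310),(412,285),(412,310)]: print((u,v),dep(d,u,v).round(1))
print("stop",onz(d,407,137,122),dep(d,420,137),"pin/hinge")
for u,v in [(433,140),(428,200),(424,235)]: print("nose bar",dep(d,u,v).round(1))
print("lip",dep(d,222,260).round(1),dep(d,190,305).round(1),dep(d,180,318).round(1),dep(d,230,243).round(1))
x=cv2.resize(d["img"][100:380,150:500],(750,600),interpolation=cv2.INTER_CUBIC);cv2.imwrite("pics/c3.png",x[:,:,::-1])
E
```

```text
[[   1.     -0.     -0.      0.68]
 [   0.      0.95    0.32  -81.41]
 [   0.     -0.32    0.95 -142.26]
 [   0.      0.      0.      1.  ]] [ 405.35109334 -194.93867543  231.01326733]
((427.0, 303.0), (56.0, 56.0), 90.0)
[399. 275.] [ 421.1 -139.3  141. ] [ 418.6 -140.9  147. ]
[455. 275.] [418.2 -99.1 141. ] [ 415.8 -101.8  147. ]
[455. 331.] [463.8 -90.  141. ] [460.2 -92.8 147. ]
[399. 331.] [ 466.7 -132.6  141. ] [ 463.  -134.4  147. ]
(420, 297) [ 443.2 -117.3  128.9]
(410, 297) [ 442.7 -125.7  130.9]
(430, 297) [ 441.9 -110.2  130.4]
(420, 285) [ 434.2 -118.2  126.4]
(420, 310) [ 452.4 -116.7  132.4]
(412, 285) [ 434.2 -124.7  127.6]
(412, 310) [ 453.1 -122.7  131.9]
stop [ 327.29435246 -143.13279059  122.        ] [ 326.55711382 -134.30612714  122.23864851] pin/hinge
nose bar [ 327.7 -125.9  124.9]
nose bar [ 368.5 -123.1  126.6]
nose bar [ 394.5 -121.7  126.2]
lip [ 448.6 -284.8   68.6] [ 470.3 -298.4  117. ] [ 472.6 -300.3  133.9] [ 447.8 -288.9   22.4]
```

View pics/c3.png

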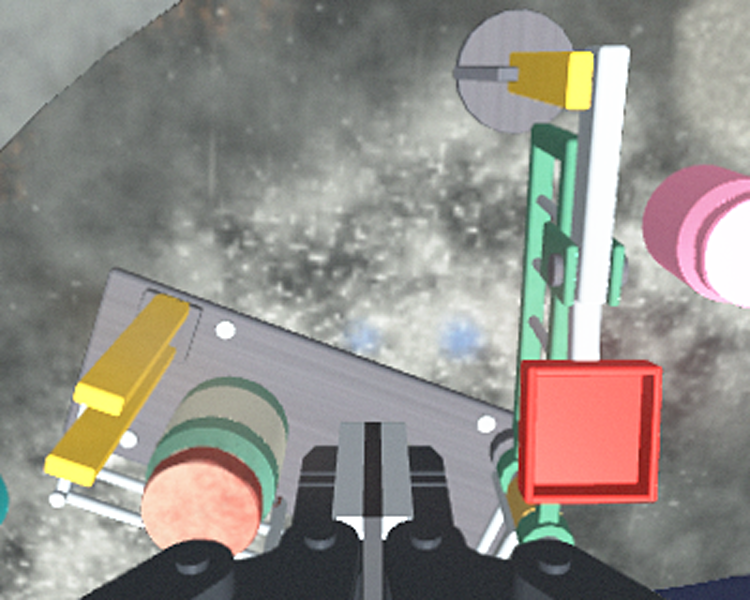

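```bash
python3 -m jog '[{"hand":0,"dx":26,"dy":15,"dz":0,"rx":0,"ry":0,"rz":0},{"hand":0,"dx":26,"dy":15,"dz":0,"rx":0,"ry":0,"rz":0},{"hand":0,"dx":27,"dy":15.5,"dz":0,"rx":0,"ry":0,"rz":0},{"hand":0,"dx":0,"dy":0,"dz":35,"rx":0,"ry":0,"rz":0},{"hand":0,"dx":0,"dy":0,"dz":30,"rx":0,"ry":0,"rz":0}]'
python3 -m jog '[{"hand":0,"dx":0,"dy":0,"dz":0,"rx":0,"ry":0,"rz":0},{"hand":0,"dx":0,"dy":0,"dz":0,"rx":0,"ry":0,"rz":0}]'
python3 - <<'E'
from h import *
from bench import arm
import cv2,pickle
for n in ("wrist","side"):
    s=arm.read_state();print(s["position"],s["contact_force"],s["clock"])
    d=arm.get_image(n);d["s"]=s;pickle.dump(d,open(f"pics/{n}2.pkl","wb"))
    if n=="side": x=cv2.resize(d["img"][130:260,280:420],(646,600),interpolation=cv2.INTER_CUBIC)
    else: x=d["img"]
    cv2.imwrite(f"pics/{n}2.png",x[:,:,::-1])
E
```

```text
clock: 1.95
position: [446.3, -112.1, 166.4]
ee_rot: [0.678, 0.735, 0.002, 0.001]
contact_force: [0.4, 0.3, -0.4]
gripper_width: -0.2
clock: 2.12
position: [444.0, -113.7, 165.6]
ee_rot: [0.679, 0.734, -0.002, -0.001]
contact_force: [0.9, 0.1, 0.5]
gripper_width: 0.2
[ 443.95000554 -113.65486076  165.58715317] [0.87858588 0.12186999 0.53003384] 2.1167
[ 445.33659871 -113.76907143  167.14447185] [-0.14984333 -0.10257799  0.16782916] 2.1667
```

View pics/wrist2.png

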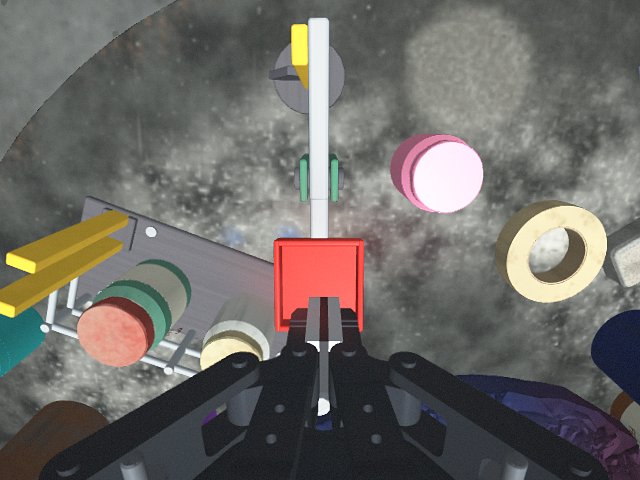

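View pics/side2.png

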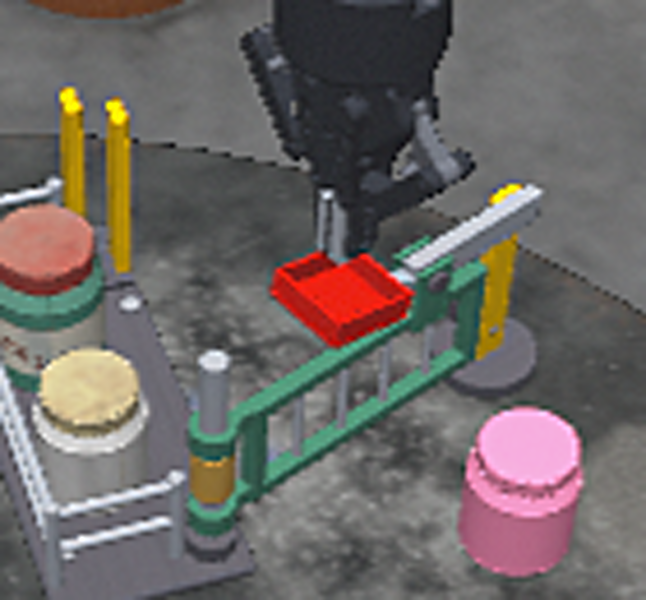

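```bash
python3 -m jog '[{"hand":0,"dx":0,"dy":0,"dz":12,"rx":0,"ry":0,"rz":0},{"hand":0,"dx":0,"dy":0,"dz":11,"rx":0,"ry":0,"rz":0},{"hand":0,"dx":0,"dy":0,"dz":7,"rx":0,"ry":0,"rz":0},{"hand":0,"dx":0,"dy":0,"dz":0,"rx":0,"ry":0,"rz":0}]'
python3 -m jog '[{"hand":0,"dx":0,"dy":0,"dz":0,"rx":0,"ry":0,"rz":0}]'
python3 -m jog '[{"hand":0,"dx":2,"dy":0,"dz":0,"rx":0,"ry":0,"rz":0},{"hand":0,"dx":0,"dy":0,"dz":0,"rx":0,"ry":0,"rz":0}]'
python3 -m jog '[{"hand":0,"dx":2,"dy":0,"dz":0,"rx":0,"ry":0,"rz":0},{"hand":0,"dx":0,"dy":0,"dz":0,"rx":0,"ry":0,"rz":0}]'
python3 - <<'E'
from h import *
from bench import arm
import cv2,pickle
for n in ("wrist","side"):
    s=arm.read_state();print(s["position"],s["contact_force"],s["clock"])
    d=arm.get_image(n);d["s"]=s;pickle.dump(d,open(f"pics/{n}3.pkl","wb"))
    if n=="side": x=cv2.resize(d["img"][130:260,280:420],(646,600),interpolation=cv2.INTER_CUBIC)
    else: x=d["img"]
    cv2.imwrite(f"pics/{n}3.png",x[:,:,::-1])
E
```

```text
clock: 2.55
position: [444.8, -113.6, 136.5]
ee_rot: [0.68, 0.734, 0.0, 0.0]
contact_force: [0.4, 0.4, -0.3]
gripper_width: 0.3
clock: 2.63
position: [445.4, -113.5, 137.3]
ee_rot: [0.679, 0.734, 0.0, 0.001]
contact_force: [0.4, -0.1, 0.3]
gripper_width: 0.0
clock: 2.8
position: [445.3, -111.1, 137.3]
ee_rot: [0.679, 0.734, 0.001, 0.001]
contact_force: [0.9, -0.1, -0.7]
gripper_width: 0.1
clock: 2.97
position: [444.7, -109.0, 136.7]
ee_rot: [0.679, 0.734, 0.0, 0.0]
contact_force: [-0.6, -0.1, -0.4]
gripper_width: 0.1
[ 444.67634406 -109.02386239  136.73734742] [-0.57986972 -0.14895228 -0.42574036] 2.9667
[ 444.62254479 -109.06068378  136.63391465] [-0.22763005 -0.30135119  0.33208926] 3.0167
```

View pics/wrist3.png

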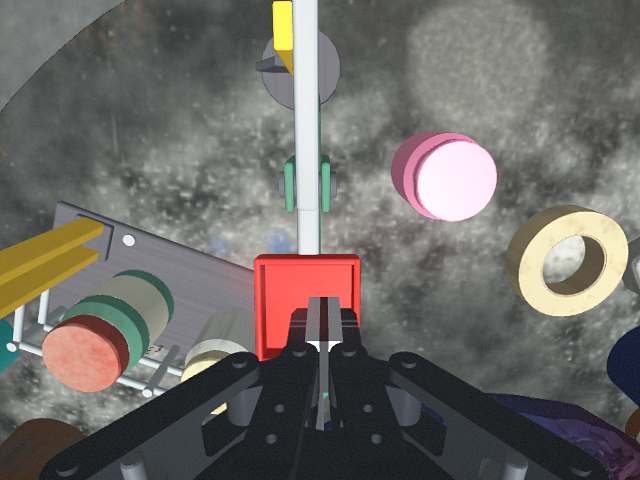

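View pics/side3.png

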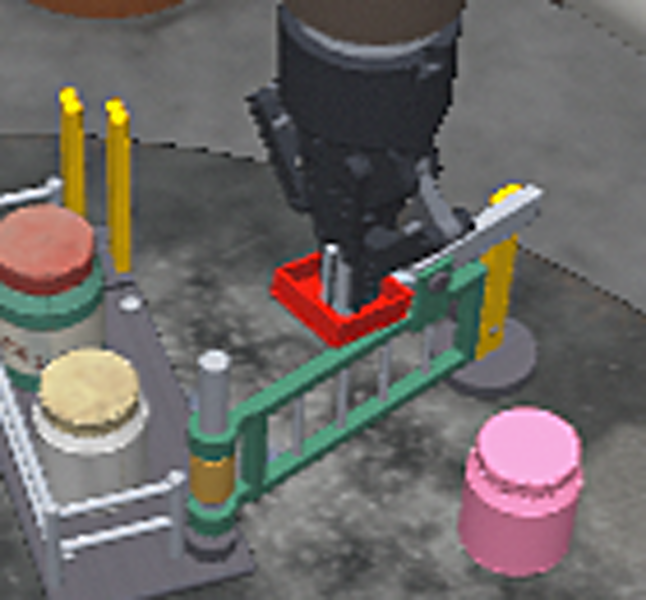

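```bash
python3 -m jog '[{"hand":0,"dx":2,"dy":0,"dz":0,"rx":0,"ry":0,"rz":0},{"hand":0,"dx":0,"dy":0,"dz":0,"rx":0,"ry":0,"rz":0}]'
python3 -m jog '[{"hand":0,"dx":1.5,"dy":0,"dz":0,"rx":0,"ry":0,"rz":0},{"hand":0,"dx":0,"dy":0,"dz":0,"rx":0,"ry":0,"rz":0}]'
python3 -m jog '[{"hand":0,"dx":0,"dy":0,"dz":3,"rx":0,"ry":0,"rz":0},{"hand":0,"dx":0,"dy":0,"dz":0,"rx":0,"ry":0,"rz":0}]'
```

```text
clock: 3.23
position: [444.4, -107.4, 136.4]
ee_rot: [0.679, 0.734, -0.0, 0.0]
contact_force: [0.4, -4.1, -1.5]
gripper_width: -0.3
clock: 3.4
position: [444.5, -105.9, 136.5]
ee_rot: [0.679, 0.734, 0.0, 0.0]
contact_force: [0.8, -4.3, 0.0]
gripper_width: 0.3
clock: 3.57
position: [445.4, -105.9, 133.6]
ee_rot: [0.679, 0.734, 0.001, 0.001]
contact_force: [2.6, -4.0, 1.6]
gripper_width: -0.2
```

```bash
python3 -m jog '[{"hand":0,"dx":0,"dy":0,"dz":3,"rx":0,"ry":0,"rz":0},{"hand":0,"dx":0,"dy":0,"dz":3,"rx":0,"ry":0,"rz":0},{"hand":0,"dx":0,"dy":0,"dz":3,"rx":0,"ry":0,"rz":0},{"hand":0,"dx":0,"dy":0,"dz":0,"rx":0,"ry":0,"rz":0}]'
python3 -m jog '[{"hand":0,"dx":0,"dy":0,"dz":2,"rx":0,"ry":0,"rz":0},{"hand":0,"dx":0,"dy":0,"dz":2,"rx":0,"ry":0,"rz":0},{"hand":0,"dx":0,"dy":0,"dz":0,"rx":0,"ry":0,"rz":0}]'
python3 - <<'E'
from h import *
from bench import arm
import cv2,pickle
for n in ("wrist","side"):
    s=arm.read_state();print(s["position"],s["contact_force"],s["wrist_torque"],s["clock"])
    d=arm.get_image(n);d["s"]=s;pickle.dump(d,open(f"pics/{n}4.pkl","wb"))
    if n=="side": x=cv2.resize(d["img"][130:260,280:420],(646,600),interpolation=cv2.INTER_CUBIC)
    else: x=d["img"]
    cv2.imwrite(f"pics/{n}4.png",x[:,:,::-1])
E
```

```text
clock: 3.9
position: [444.2, -105.8, 123.7]
ee_rot: [0.679, 0.734, -0.0, -0.0]
contact_force: [2.6, -4.1, 2.0]
gripper_width: -0.1
clock: 4.15
position: [444.1, -105.7, 119.9]
ee_rot: [0.679, 0.734, -0.0, -0.0]
contact_force: [2.4, -3.7, 3.1]
gripper_width: -0.2
[ 444.12825453 -105.73645807  119.936148  ] [ 2.35413431 -3.70344687  3.11011305] [-0.97397171 -0.75211317  0.00861191] 4.15
[ 444.09388172 -105.73848299  120.08186906] [ 1.32086489 -3.9342481   2.04842165] [-1.02159602 -0.68828248 -0.0202302 ] 4.2
```

View pics/side4.png

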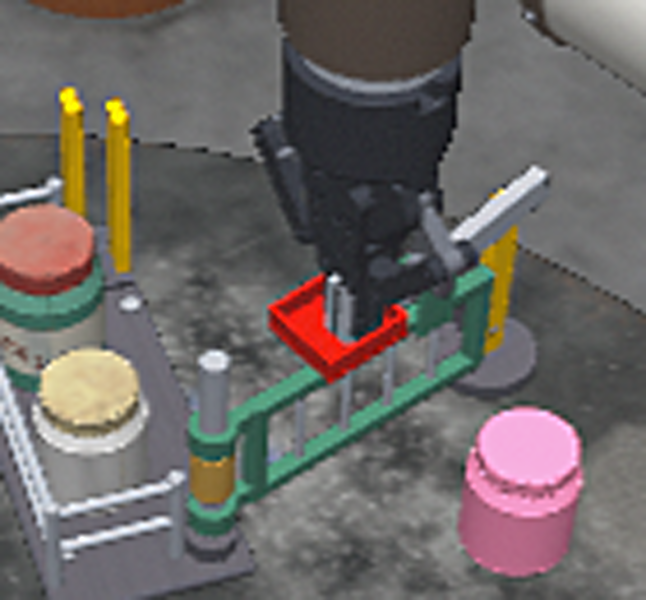

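View pics/wrist4.png

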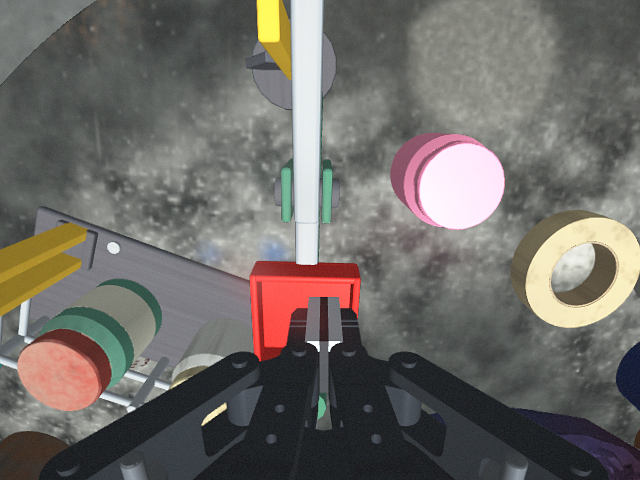

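```bash
python3 -m jog '[{"hand":0,"dx":0,"dy":0,"dz":2,"rx":0,"ry":0,"rz":0},{"hand":0,"dx":0,"dy":0,"dz":2,"rx":0,"ry":0,"rz":0},{"hand":0,"dx":0,"dy":0,"dz":0,"rx":0,"ry":0,"rz":0}]'
python3 -m jog '[{"hand":0,"dx":0,"dy":0,"dz":1,"rx":0,"ry":0,"rz":0},{"hand":0,"dx":0,"dy":0,"dz":0,"rx":0,"ry":0,"rz":0}]'
python3 -m jog '[{"hand":0,"dx":0,"dy":0,"dz":1,"rx":0,"ry":0,"rz":0},{"hand":0,"dx":0,"dy":0,"dz":0,"rx":0,"ry":0,"rz":0}]'
```

```text
clock: 4.5
position: [444.0, -105.7, 115.9]
ee_rot: [0.679, 0.734, -0.0, -0.0]
contact_force: [1.8, -2.6, 1.5]
gripper_width: -0.0
clock: 4.67
position: [444.1, -105.8, 115.1]
ee_rot: [0.679, 0.734, -0.0, -0.0]
contact_force: [2.6, -4.0, 1.6]
gripper_width: -0.3
clock: 4.83
position: [444.1, -105.7, 114.1]
ee_rot: [0.679, 0.734, -0.0, -0.0]
contact_force: [2.3, -2.7, 0.7]
gripper_width: 0.3
```

```bash
python3 -m jog '[{"hand":0,"dx":0,"dy":0,"dz":1,"rx":0,"ry":0,"rz":0},{"hand":0,"dx":0,"dy":0,"dz":0,"rx":0,"ry":0,"rz":0}]'
cat > look.py <<'E'
import sys
from h import *
from bench import arm
k=sys.argv[1]
for n in ("wrist","side"):
    s=arm.read_state();print(s["position"].round(1),s["contact_force"].round(1),s["clock"])
    d=arm.get_image(n);d["s"]=s;pickle.dump(d,open(f"pics/{n}{k}.pkl","wb"))
    if n=="side": x=cv2.resize(d["img"][130:260,280:420],(646,600),interpolation=cv2.INTER_CUBIC)
    else: x=d["img"]
    cv2.imwrite(f"pics/{n}{k}.png",x[:,:,::-1])
E
python3 look.py 5
python3 - <<'E'
from h import *
for k in (3,4,5):
    d=wr(load(f"wrist{k}"))
    P=[]
    for v in range(5,215,10):
        row=d["img"][v].astype(int);ok=(row.min(1)>150)&(np.ptp(row,axis=1)<25)
        ok[:270]=0;ok[345:]=0;u=np.where(ok)[0]
        if len(u)>8: P.append(dep(d,np.median(u),v))
    P=np.array(P);r=np.hypot(P[:,0]-519.3,P[:,1]+109)
    g=(r>115)&(r<203);f=np.polyfit(r[g],P[g,2],1);print(k,"bar slope",f[0],np.arctan(f[0]),"z at nose",np.polyval(f,194),len(r[g]),np.std(np.polyval(f,r[g])-P[g,2]))
E
```

```text
clock: 5.0
position: [444.1, -105.8, 113.4]
ee_rot: [0.679, 0.734, -0.0, -0.0]
contact_force: [1.0, -3.1, 4.1]
gripper_width: -0.0
[ 444.1 -105.8  113.4] [ 1.  -3.1  4.1] 5.0
[ 444.1 -105.8  113.4] [ 1.3 -3.5  3. ] 5.05
3 bar slope -0.07004479279719236 -0.06993057587824916 z at nose 131.05701373144157 21 32.51372082923995
4 bar slope 0.27670229762803866 0.2699481336574508 z at nose 144.5747709359162 21 0.911221952106741
5 bar slope 0.3922330935132561 0.3737928883062803 z at nose 152.25545689130308 21 0.5579639361557839
```

View pics/side5.png

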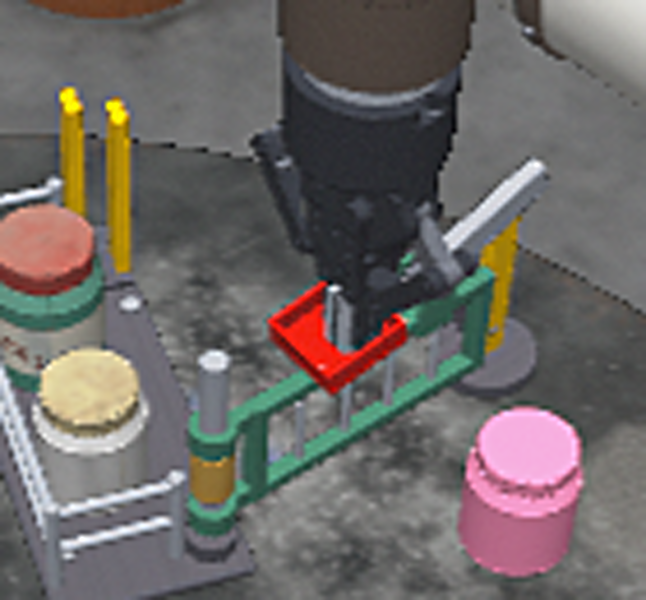

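```bash
python3 -m jog '[{"hand":0,"dx":-1.1,"dy":-0.1,"dz":0,"rx":0,"ry":0,"rz":-0.015},{"hand":0,"dx":-2.2,"dy":-0.24,"dz":0,"rx":0,"ry":0,"rz":-0.03},{"hand":0,"dx":-2.2,"dy":-0.24,"dz":0,"rx":0,"ry":0,"rz":-0.03},{"hand":0,"dx":-2.2,"dy":-0.24,"dz":0,"rx":0,"ry":0,"rz":-0.03},{"hand":0,"dx":-2.2,"dy":-0.24,"dz":0,"rx":0,"ry":0,"rz":-0.03}]'
python3 look.py 6
```

```text
clock: 5.52
position: [444.2, -115.8, 113.3]
ee_rot: [0.628, 0.779, -0.0, -0.0]
contact_force: [0.9, -1.8, 3.6]
gripper_width: -0.2
[ 444.2 -115.8  113.3] [ 0.9 -1.8  3.6] 5.5167
[ 444.1 -116.1  113.3] [ 0.6 -2.3  3.1] 5.5667
```

View pics/wrist6.png

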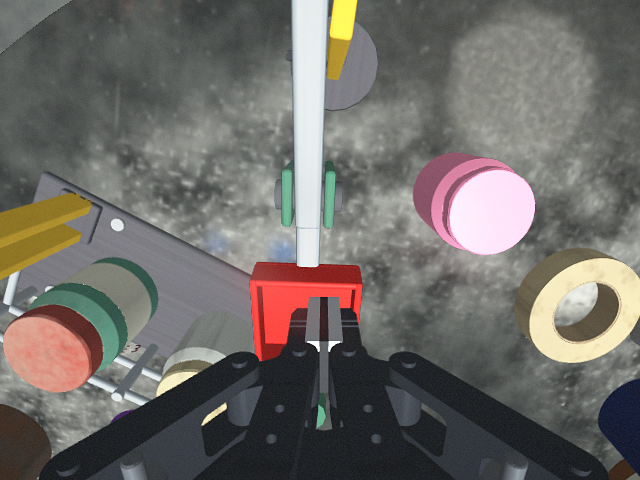

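```bash
python3 -m jog '[{"hand":0,"dx":-2.2,"dy":-0.24,"dz":0,"rx":0,"ry":0,"rz":-0.03},{"hand":0,"dx":-2.2,"dy":-0.24,"dz":0,"rx":0,"ry":0,"rz":-0.03},{"hand":0,"dx":-2.2,"dy":-0.24,"dz":0,"rx":0,"ry":0,"rz":-0.03},{"hand":0,"dx":-2.2,"dy":-0.24,"dz":0,"rx":0,"ry":0,"rz":-0.03},{"hand":0,"dx":-2.2,"dy":-0.24,"dz":0,"rx":0,"ry":0,"rz":-0.03}]'
python3 -m jog '[{"hand":0,"dx":-2.2,"dy":-0.24,"dz":0,"rx":0,"ry":0,"rz":-0.03},{"hand":0,"dx":-2.2,"dy":-0.24,"dz":0,"rx":0,"ry":0,"rz":-0.03},{"hand":0,"dx":-2.2,"dy":-0.24,"dz":0,"rx":0,"ry":0,"rz":-0.03},{"hand":0,"dx":-2.2,"dy":-0.24,"dz":0,"rx":0,"ry":0,"rz":-0.03},{"hand":0,"dx":-2.2,"dy":-0.24,"dz":0,"rx":0,"ry":0,"rz":-0.03}]'
python3 look.py 7
python3 - <<'E'
from h import *
for k in (5,6,7):
    d=wr(load(f"wrist{k}"))
    P=[]
    for v in range(5,215,10):
        row=d["img"][v].astype(int);ok=(row.min(1)>150)&(np.ptp(row,axis=1)<25)
        ok[:270]=0;ok[345:]=0;u=np.where(ok)[0]
        if len(u)>8: P.append(dep(d,np.median(u),v))
    P=np.array(P);P=P[P[:,2]>110];f=np.polyfit(np.hypot(P[:,0]-519.3,P[:,1]+109),P[:,2],1)
    v=P[0]-P[-1];print(k,"bar",np.arctan(f[0]),"gate dir deg",np.degrees(np.arctan2(v[1],v[0])),P[0],P[-1])
E
```

```text
clock: 6.03
position: [445.7, -126.5, 112.9]
ee_rot: [0.568, 0.823, -0.0, -0.001]
contact_force: [0.6, -1.7, 2.8]
gripper_width: -0.2
clock: 6.45
position: [448.9, -137.0, 112.9]
ee_rot: [0.505, 0.863, -0.0, -0.001]
contact_force: [-0.0, -1.5, 3.2]
gripper_width: -0.2
[ 448.9 -137.   112.9] [-0.  -1.5  3.2] 6.45
[ 449.  -137.3  112.9] [-0.  -1.8  1.8] 6.5
5 bar 0.3737928883062803 gate dir deg -177.65595961185116 [ 332.99904475 -118.09773872  150.05118387] [ 391.43983046 -115.70551994  126.5249816 ]
6 bar 0.37659732442407057 gate dir deg -170.6580980422861 [ 335.33844316 -142.54135423  148.40557694] [ 393.45154986 -132.98132345  126.72179602]
7 bar 0.385541050221107 gate dir deg -153.5138916420652 [ 352.65095279 -192.97250698  149.90269991] [ 404.93767151 -166.91913727  126.17460093]
```

View pics/side7.png

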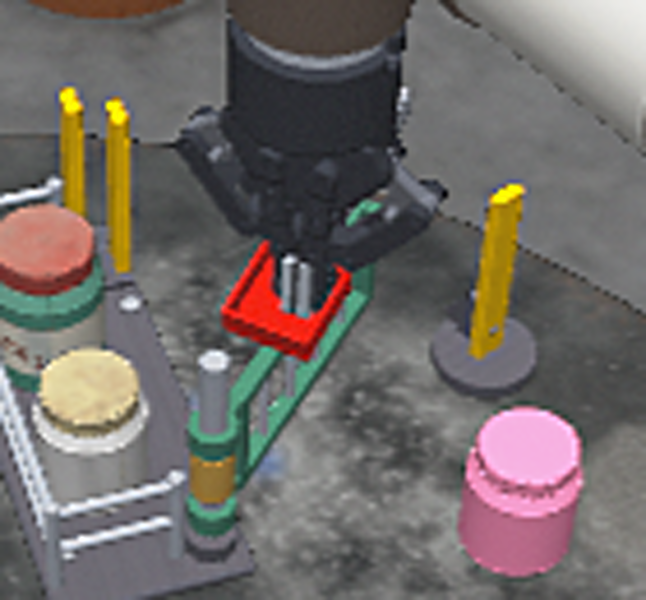

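```bash
python3 -m jog '[{"hand":0,"dx":-2.2,"dy":-0.24,"dz":0,"rx":0,"ry":0,"rz":-0.03},{"hand":0,"dx":-2.2,"dy":-0.24,"dz":0,"rx":0,"ry":0,"rz":-0.03},{"hand":0,"dx":-2.2,"dy":-0.24,"dz":0,"rx":0,"ry":0,"rz":-0.03},{"hand":0,"dx":-2.2,"dy":-0.24,"dz":0,"rx":0,"ry":0,"rz":-0.03},{"hand":0,"dx":-2.2,"dy":-0.24,"dz":0,"rx":0,"ry":0,"rz":-0.03}]'
python3 -m jog '[{"hand":0,"dx":-2.2,"dy":-0.24,"dz":0,"rx":0,"ry":0,"rz":-0.03},{"hand":0,"dx":-2.2,"dy":-0.24,"dz":0,"rx":0,"ry":0,"rz":-0.03},{"hand":0,"dx":-2.2,"dy":-0.24,"dz":0,"rx":0,"ry":0,"rz":-0.03},{"hand":0,"dx":-2.2,"dy":-0.24,"dz":0,"rx":0,"ry":0,"rz":-0.03},{"hand":0,"dx":-2.2,"dy":-0.24,"dz":0,"rx":0,"ry":0,"rz":-0.03}]'
python3 -m jog '[{"hand":0,"dx":-2.2,"dy":-0.24,"dz":0,"rx":0,"ry":0,"rz":-0.03},{"hand":0,"dx":-2.2,"dy":-0.24,"dz":0,"rx":0,"ry":0,"rz":-0.03},{"hand":0,"dx":-2.2,"dy":-0.24,"dz":0,"rx":0,"ry":0,"rz":-0.03},{"hand":0,"dx":-2.2,"dy":-0.24,"dz":0,"rx":0,"ry":0,"rz":-0.03},{"hand":0,"dx":-2.2,"dy":-0.24,"dz":0,"rx":0,"ry":0,"rz":-0.03}]'
cat > bar.py <<'E'
import sys
from h import *
for k in sys.argv[1:]:
    d=wr(load(f"wrist{k}"))
    P=[]
    for v in range(5,215,10):
        row=d["img"][v].astype(int);ok=(row.min(1)>150)&(np.ptp(row,axis=1)<25)
        ok[:270]=0;ok[345:]=0;u=np.where(ok)[0]
        if len(u)>8: P.append(dep(d,np.median(u),v))
    P=np.array(P);P=P[P[:,2]>105];f=np.polyfit(np.hypot(P[:,0]-519.3,P[:,1]+109),P[:,2],1)
    v=P[0]-P[-1];print(k,"bar",np.arctan(f[0]),"gate dir deg",np.degrees(np.arctan2(v[1],v[0])),P[0],P[-1])
E
python3 look.py 8; python3 bar.py 8
```

```text
clock: 6.97
position: [453.5, -146.8, 112.7]
ee_rot: [0.439, 0.898, -0.0, -0.001]
contact_force: [0.6, -2.6, 0.8]
gripper_width: 0.2
clock: 7.38
position: [460.0, -155.8, 112.7]
ee_rot: [0.371, 0.929, -0.0, -0.001]
contact_force: [-0.4, -1.4, 0.9]
gripper_width: 0.1
clock: 7.8
position: [467.9, -163.7, 112.7]
ee_rot: [0.3, 0.954, 0.0, -0.001]
contact_force: [-0.9, -1.7, 2.3]
gripper_width: -0.0
[ 467.9 -163.7  112.7] [-0.9 -1.7  2.3] 7.8
[ 468.5 -164.   112.8] [ 2.2 -2.   1. ] 7.85
8 bar 0.3694381132781389 gate dir deg -128.27796559129996 [ 404.58257527 -255.43486147  148.54442064] [ 440.9242902  -209.38186725  126.32813905]
```

View pics/side8.png

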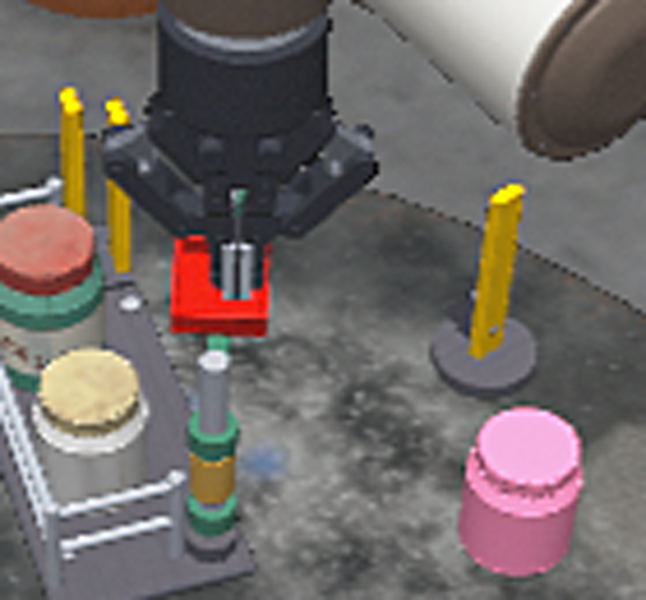

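View pics/wrist8.png

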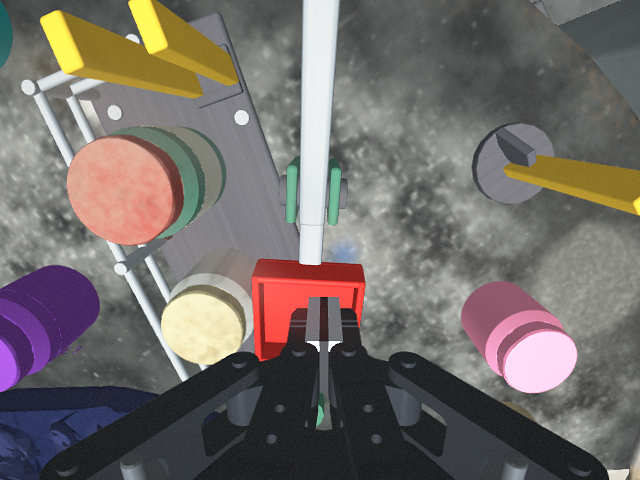

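```bash
python3 -m jog '[{"hand":0,"dx":-2.2,"dy":-0.24,"dz":0,"rx":0,"ry":0,"rz":-0.03},{"hand":0,"dx":-2.2,"dy":-0.24,"dz":0,"rx":0,"ry":0,"rz":-0.03},{"hand":0,"dx":-2.2,"dy":-0.24,"dz":0,"rx":0,"ry":0,"rz":-0.03},{"hand":0,"dx":-2.2,"dy":-0.24,"dz":0,"rx":0,"ry":0,"rz":-0.03},{"hand":0,"dx":-2.2,"dy":-0.24,"dz":0,"rx":0,"ry":0,"rz":-0.03}]'
python3 -m jog '[{"hand":0,"dx":-2.2,"dy":-0.24,"dz":0,"rx":0,"ry":0,"rz":-0.03},{"hand":0,"dx":-1.1,"dy":-0.1,"dz":0,"rx":0,"ry":0,"rz":-0.015},{"hand":0,"dx":-1.1,"dy":-0.1,"dz":0,"rx":0,"ry":0,"rz":-0.015},{"hand":0,"dx":-1.1,"dy":-0.1,"dz":0,"rx":0,"ry":0,"rz":-0.015},{"hand":0,"dx":-1.1,"dy":-0.1,"dz":0,"rx":0,"ry":0,"rz":-0.015}]'
python3 look.py 9; python3 bar.py 9
```

```text
clock: 8.32
position: [476.9, -170.4, 112.9]
ee_rot: [0.228, 0.974, 0.0, -0.0]
contact_force: [0.9, -1.5, 1.1]
gripper_width: 0.0
clock: 8.73
position: [483.0, -174.0, 113.2]
ee_rot: [0.183, 0.983, 0.0, -0.0]
contact_force: [0.9, -1.6, 0.6]
gripper_width: 0.1
[ 483.  -174.   113.2] [ 0.9 -1.6  0.6] 8.7333
[ 483.4 -174.2  113.3] [ 1.8 -2.7  1.4] 8.7833
9 bar 0.34992930968398933 gate dir deg -114.37740189646316 [ 443.47082877 -278.76669103  147.0498454 ] [ 468.11508179 -224.38173046  124.71269867]
```

View pics/wrist9.png

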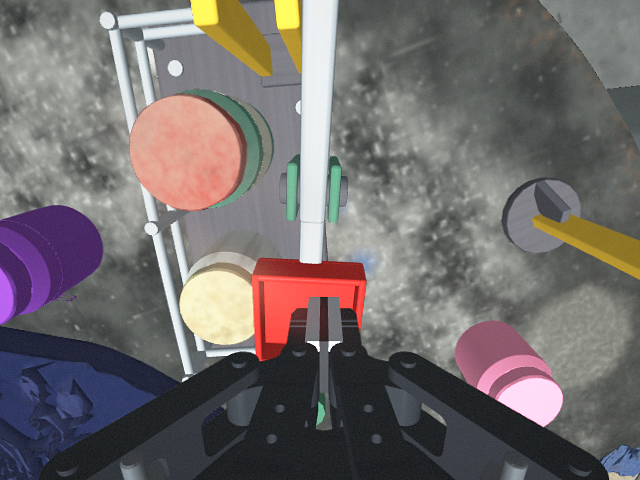

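```bash
python3 -m jog '[{"hand":0,"dx":0,"dy":0,"dz":1,"rx":0,"ry":0,"rz":0},{"hand":0,"dx":0,"dy":0,"dz":0,"rx":0,"ry":0,"rz":0}]'
python3 -m jog '[{"hand":0,"dx":-1.1,"dy":-0.1,"dz":0,"rx":0,"ry":0,"rz":-0.015},{"hand":0,"dx":-1.1,"dy":-0.1,"dz":0,"rx":0,"ry":0,"rz":-0.015},{"hand":0,"dx":-1.1,"dy":-0.1,"dz":0,"rx":0,"ry":0,"rz":-0.015},{"hand":0,"dx":-1.1,"dy":-0.1,"dz":0,"rx":0,"ry":0,"rz":-0.015},{"hand":0,"dx":0,"dy":0,"dz":0,"rx":0,"ry":0,"rz":0}]'
python3 look.py 10; python3 bar.py 10
```

```text
clock: 9.0
position: [483.2, -174.0, 112.2]
ee_rot: [0.184, 0.983, 0.0, 0.0]
contact_force: [0.4, -0.9, 1.0]
gripper_width: -0.3
clock: 9.42
position: [487.4, -176.2, 112.3]
ee_rot: [0.153, 0.988, -0.0, 0.0]
contact_force: [1.5, -0.9, 1.0]
gripper_width: -0.0
[ 487.4 -176.2  112.3] [ 1.5 -0.9  1. ] 9.4167
[ 487.2 -176.1  112.3] [ 1.4 -1.4  0.1] 9.4667
10 bar 0.365632969918649 gate dir deg -110.51038505928803 [ 455.07376178 -283.06016483  147.37006192] [ 475.70210468 -227.91762673  125.9772731 ]
```

View pics/wrist10.png

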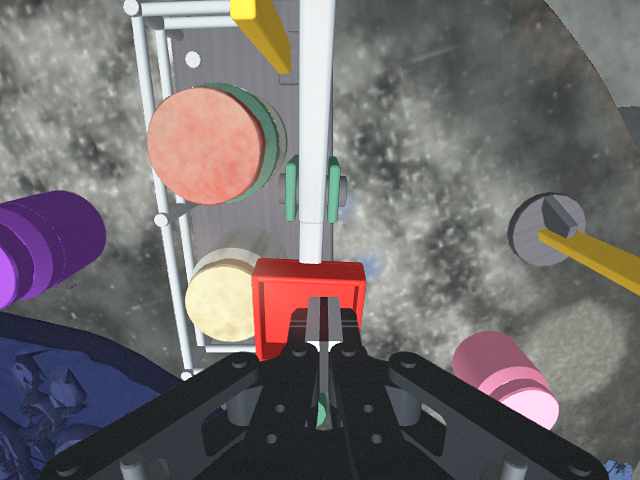

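View pics/side10.png

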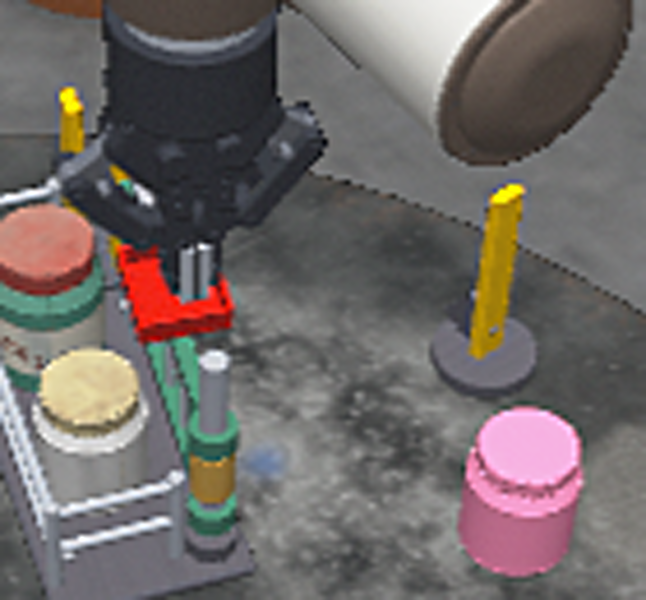

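```bash
python3 -m jog '[{"hand":0,"dx":-0.9,"dy":-0.1,"dz":0,"rx":0,"ry":0,"rz":-0.012},{"hand":0,"dx":-0.9,"dy":-0.1,"dz":0,"rx":0,"ry":0,"rz":-0.012},{"hand":0,"dx":-0.9,"dy":-0.1,"dz":0,"rx":0,"ry":0,"rz":-0.012},{"hand":0,"dx":0,"dy":0,"dz":0,"rx":0,"ry":0,"rz":0}]'
python3 look.py 11; python3 bar.py 11
python3 -m jog '[{"hand":0,"dx":-0.9,"dy":-0.1,"dz":0,"rx":0,"ry":0,"rz":-0.012},{"hand":0,"dx":-0.9,"dy":-0.1,"dz":0,"rx":0,"ry":0,"rz":-0.012},{"hand":0,"dx":-0.9,"dy":-0.1,"dz":0,"rx":0,"ry":0,"rz":-0.012},{"hand":0,"dx":0,"dy":0,"dz":0,"rx":0,"ry":0,"rz":0}]'
python3 look.py 12; python3 bar.py 12
```

```text
clock: 9.85
position: [489.8, -177.2, 112.3]
ee_rot: [0.136, 0.991, -0.0, 0.0]
contact_force: [0.3, -1.9, 1.5]
gripper_width: -0.1
[ 489.8 -177.2  112.3] [ 0.3 -1.9  1.5] 9.85
[ 489.7 -177.1  112.3] [ 0.8 -1.7  1.8] 9.9
11 bar 0.362361227041817 gate dir deg -108.35843520872436 [ 461.544478   -285.09358288  147.84240046] [ 480.10854764 -229.15246936  125.01675127]
clock: 10.28
position: [491.8, -177.9, 112.1]
ee_rot: [0.118, 0.993, 0.0, -0.001]
contact_force: [0.4, -0.0, 1.1]
gripper_width: -0.2
[ 491.8 -177.9  112.1] [ 0.4 -0.   1.1] 10.2833
[ 491.8 -177.9  112.1] [-0.9 -0.   0.6] 10.3333
12 bar 0.36458574149230755 gate dir deg -106.81733865997576 [ 465.67873878 -286.20732239  147.87949577] [ 482.6697118  -229.99199186  125.47901838]
```

View pics/wrist12.png

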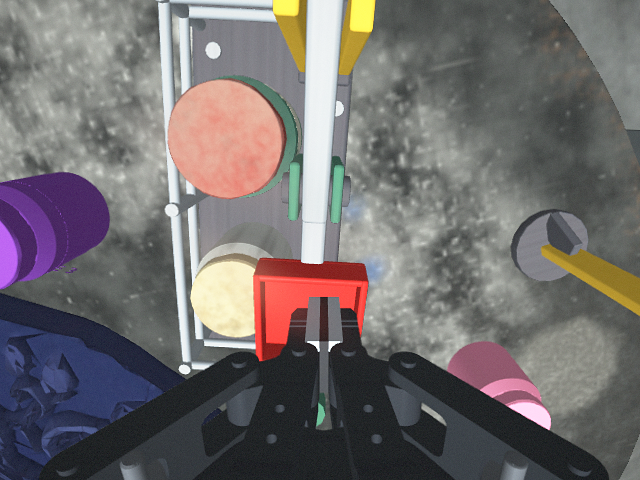

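```bash
python3 -m jog '[{"hand":0,"dx":-1,"dy":0,"dz":0,"rx":0,"ry":0,"rz":-0.01},{"hand":0,"dx":-1,"dy":0,"dz":0,"rx":0,"ry":0,"rz":-0.01},{"hand":0,"dx":-1,"dy":0,"dz":0,"rx":0,"ry":0,"rz":-0.01},{"hand":0,"dx":0,"dy":0,"dz":0,"rx":0,"ry":0,"rz":0}]'
python3 look.py 13; python3 bar.py 13
```

```text
clock: 10.72
position: [494.9, -178.7, 112.2]
ee_rot: [0.103, 0.995, 0.0, -0.0]
contact_force: [-1.0, 0.2, 1.6]
gripper_width: -0.1
[ 494.9 -178.7  112.2] [-1.   0.2  1.6] 10.7167
[ 494.9 -178.7  112.2] [-0.3  0.4  2.5] 10.7667
13 bar 0.28837231714793177 gate dir deg -97.72281656758162 [ 474.42264694 -292.36439355  133.99096676] [ 482.87811607 -230.01340652  125.07500487]
```

View pics/wrist13.png

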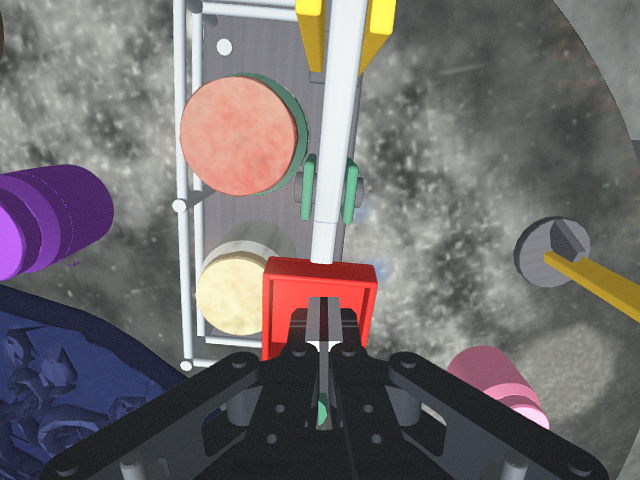

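```bash
python3 -m jog '[{"hand":0,"dx":0,"dy":0,"dz":-3,"rx":0,"ry":0,"rz":0},{"hand":0,"dx":0,"dy":0,"dz":-3,"rx":0,"ry":0,"rz":0},{"hand":0,"dx":0,"dy":0,"dz":-3,"rx":0,"ry":0,"rz":0},{"hand":0,"dx":0,"dy":0,"dz":-3,"rx":0,"ry":0,"rz":0},{"hand":0,"dx":0,"dy":0,"dz":-3,"rx":0,"ry":0,"rz":0}]'
python3 -m jog '[{"hand":0,"dx":0,"dy":0,"dz":-3,"rx":0,"ry":0,"rz":0},{"hand":0,"dx":0,"dy":0,"dz":-3,"rx":0,"ry":0,"rz":0},{"hand":0,"dx":0,"dy":0,"dz":-3,"rx":0,"ry":0,"rz":0},{"hand":0,"dx":0,"dy":0,"dz":-3,"rx":0,"ry":0,"rz":0},{"hand":0,"dx":0,"dy":0,"dz":-3,"rx":0,"ry":0,"rz":0}]'
python3 -m jog '[{"hand":0,"dx":0,"dy":0,"dz":-10,"rx":0,"ry":0,"rz":0},{"hand":0,"dx":0,"dy":0,"dz":-20,"rx":0,"ry":0,"rz":0},{"hand":0,"dx":0,"dy":0,"dz":-30,"rx":0,"ry":0,"rz":0},{"hand":0,"dx":0,"dy":0,"dz":-30,"rx":0,"ry":0,"rz":0},{"hand":0,"dx":0,"dy":0,"dz":0,"rx":0,"ry":0,"rz":0}]'
python3 look.py 14;python3 bar.py 14
```

```text
clock: 11.23
position: [495.2, -178.9, 127.8]
ee_rot: [0.103, 0.995, -0.0, 0.0]
contact_force: [-0.5, -1.1, 0.4]
gripper_width: -0.2
clock: 11.65
position: [495.0, -178.6, 142.5]
ee_rot: [0.103, 0.995, 0.0, -0.0]
contact_force: [0.9, 0.2, -0.1]
gripper_width: -0.1
clock: 12.07
position: [498.5, -179.7, 239.6]
ee_rot: [0.103, 0.995, -0.001, 0.007]
contact_force: [0.2, -0.8, 1.1]
gripper_width: 0.3
[ 498.5 -179.7  239.6] [ 0.2 -0.8  1.1] 12.0667
[ 497.1 -179.   236.6] [ 0.3  0.4 -0.1] 12.1167
14 bar 0.058219335261989476 gate dir deg -102.61138264247715 [ 476.66533228 -257.92195197  127.1631094 ] [ 487.34297535 -210.19746045  124.2571549 ]
```

View pics/wrist14.png

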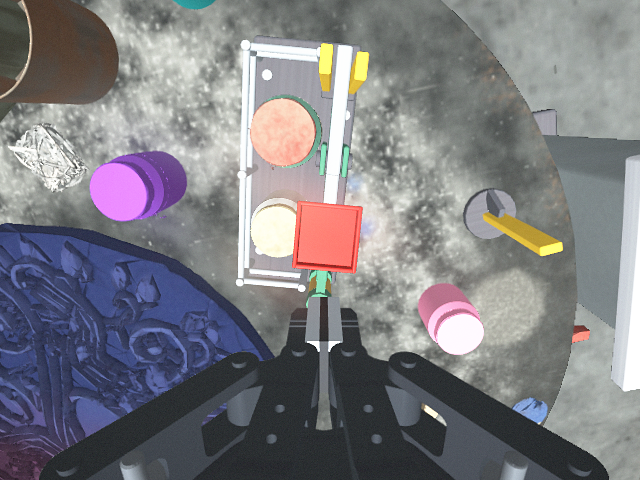

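View pics/side14.png

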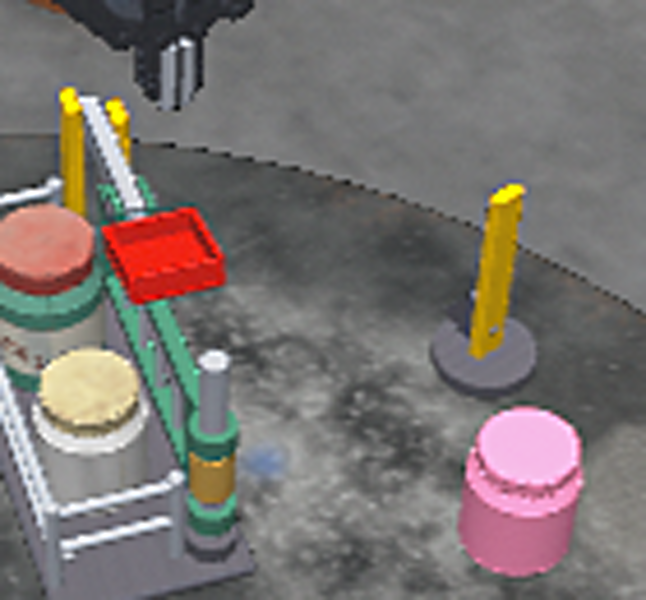

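```bash
python3 - <<'E'
from h import *
d=wr(load("wrist14"))
for u,v in [(344,52),(343,70),(341,90),(337,130),(334,160)]: print(dep(d,u,v).round(1))
x=cv2.resize(d["img"][30:290,230:400],(392,600),interpolation=cv2.INTER_CUBIC);cv2.imwrite("pics/c14.png",x[:,:,::-1])
E
```

```text
[ 461.  -301.2  127.2]
[ 463.6 -290.8  125.7]
[ 467.3 -278.9  125.9]
[ 474.9 -254.2  125.8]
[ 481.  -234.7  126.4]
```

View pics/c14.png

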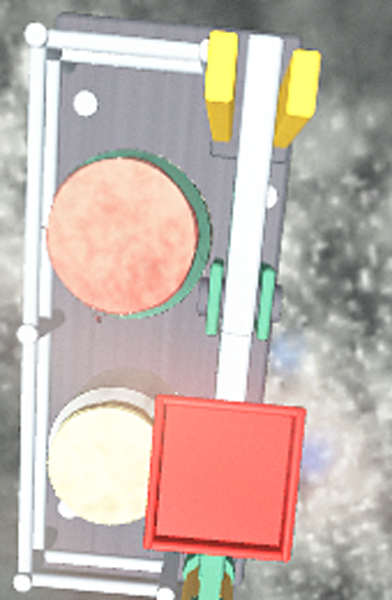

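```bash
python3 -c "
from bench import arm
print(arm.job_done())"
```

```text
the job is handed in; nothing more can be done
None
```

The pen's gate is shut and latched. I handed the job in at about 12 s, with the gripper clear above the cup.

- **Press:** With the closed fingers in the red cup, I pushed the gate about 2 mm off its stop. I then pressed the cup until the bar reached its hard stop, at about 0.37 rad. The reported forces stayed under about 5 N.
- **Closing:** The cup's outer wall rested on the fingers, so the gate followed them at no more than about 0.36 rad/s. At shut the side force fell to zero, with no sign of a slam. The bar dipped to about 0.35 rad shortly before the keeper, so I pressed 1 mm more, and it went over the lip at about 0.36 rad.
- **Drop:** I raised the fingers slowly at about 36 mm/s, so the bar came down with them.

**Last checks:** The bar lies level, its top at about 126 mm all along, and its nose sits between the keeper's front lip and back plate. The jars and the pink jar look unmoved.

- **Bar angle check:** My automatic line fit gave 0.058 rad for the bar after the drop. It disagrees with the level bar because it probably picked up pixels off the bar. The five depths read directly along the bar, 125.7 to 127.2 mm, are what I relied on.
- **Gate direction check:** That fit also misread the gate direction on the last two looks for the same reason.
- **Bystanders:** I did not re-measure the tape, pumice block or blue cup. The arm did not go near them.

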